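# Stop the wheel stand, flip its kickstand down and hold the frame upright

## Robot

A 7-joint arm with a two-finger parallel gripper is mounted at the origin on a cart in front of the work surface, level with it; the furniture and walls round the work are solid. World frame = base frame: x ahead of the robot, y to its left, z up, the work surface at z = 0. Lengths are in m, angles in rad, forces in N, time in s.
With the tool pointing down it reaches from about 0.4 to 0.85 m from the base axis. Payload 10.4 kg.
Tool frame: the origin (TCP) lies between the finger pads; the fingertips stand 22 mm ahead of it and the grasp point (between the pads) lies 3 mm ahead of it (r.nose_length is the distance from the TCP to the fingertips, in m); z points along the fingers, y is the line along which they close (so a half turn about z gives the same grasp; the last joint's range is limited). The gripper opens to 87 mm and grips with 3 to 60 N. Pads are 19 mm wide; open, the fingers measure 117 mm over their backs; the gripper's body (75 mm by 190 mm) begins 51 mm behind the grasp point.
Start: joints at [1.219, 0.332, -0.065, 1.46, 0.022, 1.35, -0.088], TCP at [0.202, -0.592, 0.245] pointing down, gripper open.
Joint ranges: [-2.6, 2.6], [-0.5, 2.12], [-1.47, 1.34], [0.16, 2.42], [-1.27, 4.41], [0.06, 2.06], [-2.6, 2.6]. Speed limits (rad/s): [2.22, 2.22, 2.79, 2.79, 3.14, 3.14, 3.14].

## Interface

Orientations are given as a unit quaternion [x, y, z, w].
In Python, from bench import readout, cams, r gives the robot as it stands. The module is installed in compiled form; this text tells all that it offers.
- The arm moves only by the tool step_arm, never from a script. Its argument "deltas" is a list that holds one entry, the list of rows, each a list of 7 numbers: the turn, a rotation vector about the tool's x, y, z in rad, then the shift along the tool's x, y, z in m, then the opening in per cent of the stroke, from 0 (shut) to 100 (fully open). A call has 1 to 20 rows; each row is the pose to reach, as a shift and turn from the pose commanded when the call began, along the tool's axes at that moment; what a row does not reach only later rows make up. A row lasts 1/8 s, in which the tool goes at most 62.5 mm and 10.7 degrees, less where a joint would pass 70% of its speed; a pose out of reach is approached as far as the arm can. A call with a gripper value outside its range is refused whole. The fingers move at their own pace and stop on an object; "squeeze" is the grip in N (left out, the last holds). Time passes only in rows, so rows that repeat a pose let the fingers close. It gives the time, the measured TCP pose, the force, the opening and the grip force at its end, in the units of the state.
- readout.read_state(): the state, without advancing time (a new reading comes with each control period).
- cams.camera(name): name is "scene" or "top" or "wrist"; returns a dict with "img" (480x640x3 uint8, red, green, blue), "fx", "fy", "cx", "cy" (pixels), "origin" and "rotation" of the camera in the world; the wrist camera has in their place "T_tool_cam" (4x4, takes a point from camera to tool coordinates, whose origin is the TCP and whose axes are the flange's). Camera axes: x right, y up, looking along -z (the intrinsics and any distortion apply to the point x, -y, -z); pixel columns grow to the right and rows downward; lengths in m; the calibration is good to about 2 mm. The wrist camera is an equidistant fisheye: a pixel r from the principal point sees the ray r / f radians off the axis. A picture is of the moment at which its call begins: read the wrist's pose just before it. There is no depth.
- r.close_job(): hands the job in; it is judged then, once.
The state is a dict: "time": time; "joint_positions": joint angles; "joint_vel": joint speeds; "joint_torque": joint torques, N m; "ee_pos": TCP position; "eef_rot": TCP orientation; "ft_force": force on the tool from outside, world axes, zero at the start; "torque": the same for the moment, N m; "width": finger opening in m; "grip_force": force on a finger pad.
Only numpy, scipy, OpenCV 4.12 (cv2) and the standard library are available. Lean on these libraries where they do the work, as an engineer would, in place of code of your own. Each camera call takes 0.05 s, during which the arm holds its last target. There are 200 camera calls.

## Task

Make the small abrasive-wheel stand safe for a wheel change: push the red mushroom stop button fully down so that it stays in, then, while the blue frame still leans on its rest, flip the kickstand from its folded-up position over the top until it is all the way down against its stop. Then take hold of the frame's black top bar, bring the frame upright until the kickstand's foot presses on its steel pad, and finish still holding it there: do not let go, as the frame would tip back. Do not tip the frame over beyond upright, and leave the dropper bottle, the solder tin and the yellow pliers where they are.

Things in the scene. Friction and masses are not known exactly. Their poses are not given: they have to be found in the camera images.
- stand: fixed green base plate of the wheel stand, 200 mm (x) by 160 mm (y), 14 mm thick; origin at the centre of its underside on the bench. Its x axis is parallel to the frame's hinge axis. The kickstand side is -y, the side to which the frame leans at the start is +y. It never moves during the work. At y = +55 mm stands a rest block, 62 mm high, under the wheel
- frame_hinge (a point): point on the frame's hinge axis, 50 mm above the bench over the stand's origin; the axis runs along the stand's x axis
- frame (a joint): tilt of the blue hoop frame (14 mm tubes, uprights at x = -55 and +55 mm, hub and 96 mm wheel, about 0.8 kg) about its hinge, rad: 0 upright, negative leans to the stand's +y. It starts on its rest at about -0.55 and tips back there when let go, even from upright; 2 to 4 N at the top bar raise it. Beyond upright (positive) only the lowered kickstand stops it
- bar_mid (a point): middle of the top bar, on the frame, 212 mm from the hinge axis straight up the frame. At frame angle a it lies in the stand's frame at y = -212 sin(a) mm, z = 50 + 212 cos(a) mm
- top_bar: black round top bar of the frame, 16 mm diameter, along the stand's x axis, 110 mm long between the two uprights (96 mm free between them); origin at its middle. The wheel begins about 75 mm below it. The round bar can turn between the fingers as the frame swings up
- kickstand (a joint): kickstand angle about its pivot on the frame, rad: 0 folded up along the frame; grows as it swings over toward the stand's -y side and down; 3.35 is all the way down, on its stop. Its weight (90 g, friction 0.012 N m) keeps it folded while the frame leans; pushed 0.3 rad beyond vertical it falls on by itself to the stop in about 2 s and stays there
- kick_pivot (a point): kickstand pivot on the frame, at x = -82 mm, y = -70 mm, 102 mm above the hinge in the frame's own axes (they equal the stand's when upright); the pivot axis is parallel to the stand's x axis. Nothing of the frame stands beside the leg at x below -75 mm
- kick_tip (a point): centre of the kickstand's foot, 100 mm from the pivot
- kick_foot: black foot of the kickstand, 18 mm diameter, 20 mm long along x, on a steel leg 10 mm thick; origin at its centre
- foot_pad: steel pad on the base plate where the foot comes down, 34 mm diameter, its top 45 mm above the bench, at x = -82 mm, y = -49 mm of the stand; origin at its lower end, 14 mm above the bench. The foot meets it when the kickstand is down and the frame is upright within 0.02 rad
- stop_box: fixed yellow box of the stop button, 75 x 75 x 55 mm; origin at the centre of its underside
- stop_button (a joint): how far the red mushroom button is pushed in, m: 0 out, 0.007 fully in; it takes about 3 N and stays where it is pushed
- stop_top (a point): centre of the top of the red mushroom button, 40 mm diameter, 83 mm above the bench when out; it is pushed straight down
- bottle: bystander: dropper bottle with black cap, 30 mm diameter, 93 mm tall, origin under its base
- tin: bystander: round beige solder tin, 56 mm diameter, 28 mm high, origin under its base
- pliers: bystander: yellow-handled pliers lying flat, 51 x 134 x 11 mm, origin under the middle

How it is judged:
By the outcome, as a careful person would: the job done as asked, in the order asked, and still so for the second after the job is handed in, while the arm keeps its last pose, push and grip.
It also fails if it takes over 56 s, if anything falls off the work surface, if the arm or the gripper's body presses on something with over 40 N, if the wrist force passes 120 N, or if a joint passes its speed limit or range.

## Working session

There is one attempt and no reset: what is moved stays moved. The work goes in short steps, Python scripts to look and compute and a tool call to move; the robot and the scene stay as the last step left them, time stands still between calls to the robot, and variables do not carry over. Pictures are saved under pics/ and viewed, at most 10 in all, crops included, and the job is handed in when it is done.

Besides the shell and the picture viewer there is one more tool, called as a command line: name --argument value ..., lists and objects as JSON in quotes. step_arm: Moves the arm, as the interface text tells. Its arguments: {"type":"object","properties":{"deltas":{"type":"array"},"squeeze":{"type":"number"}},"required":["deltas"]}

```bash
mkdir -p pics; python3 - <<'E'
from bench import readout,cams,r
import cv2,json
s=readout.read_state();print(s['time'],s['ee_pos'],s['eef_rot'],s['width'],r.nose_length)
for n in('scene','top'):
    c=cams.camera(n);cv2.imwrite(f'pics/{n}0.png',c['img'][:,:,::-1]);print(n,{k:(v.tolist() if hasattr(v,'tolist') else v) for k,v in c.items() if k!='img'})
E
```

```text
0.0 [ 0.20171883 -0.59117709  0.24375879] [ 9.86516348e-01  1.63661223e-01 -1.38754163e-04 -6.92195999e-04] 0.08702030602242261 0.022
scene {'fx': 542.82170547921, 'fy': 542.82170547921, 'cx': 330.3419786588168, 'cy': 245.31948669353278, 'origin': [0.17705232933864165, 0.6526792481723798, 0.8007364578213252], 'rotation': [-0.10551731296835533, 0.45468183269091755, 0.8666539364752458, -0.17618593041649844]}
top {'fx': 533.1605815653743, 'fy': 533.1605815653743, 'cx': 305.2162882488107, 'cy': 244.00920262535237, 'origin': [0.46738862807749815, -0.17618524864020976, 1.2321777331823658], 'rotation': [-0.02994646586364968, 0.03885662721871238, 0.7093914087027272, -0.7031053981887948]}
```

View pics/top0.png

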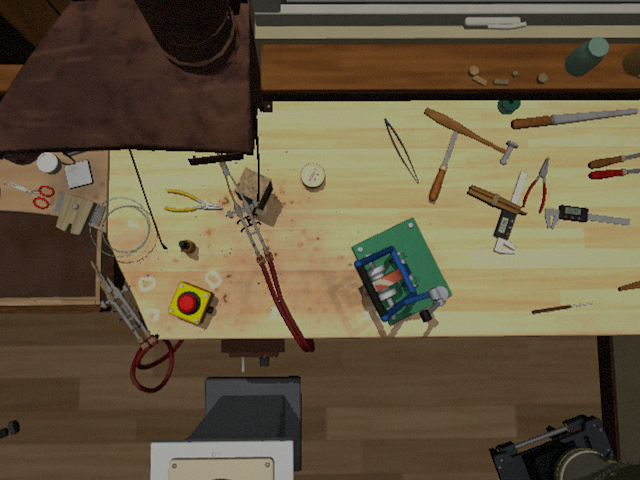

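View pics/scene0.png

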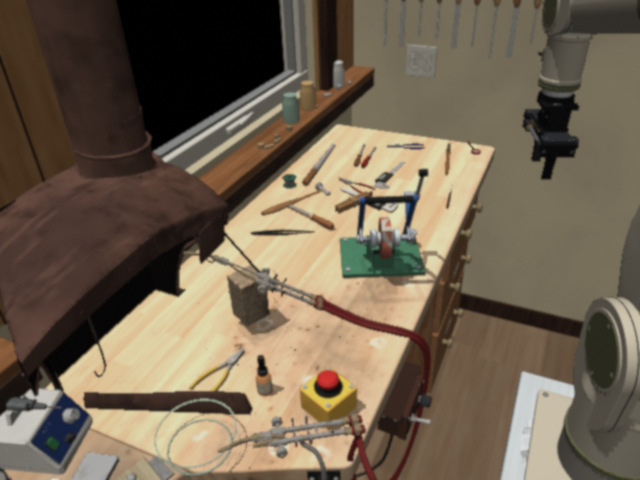

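The top view shows the stop button at about (188,301) and the stand at about (402,270), with its frame leaning. The scene view shows the button at (328,382) and the top bar at (388,198). I'll enlarge the stand in both views to measure it.

```bash
cat > h.py <<'E'
import numpy as np
from scipy.spatial.transform import Rotation as R
C={'scene':(542.8217,330.342,245.3195,[0.1770523,0.6526792,0.8007365],[-0.105517313,0.4546818327,0.866653936,-0.17618593]),
'top':(533.16058,305.21629,244.0092,[0.4673886,-0.1761852,1.2321777],[-0.029946466,0.038856627,0.7093914,-0.7031054])}
def ray(n,u,v):
    f,cx,cy,o,q=C[n];d=R.from_quat(q).apply([(u-cx)/f,-(v-cy)/f,-1]);return np.array(o),d
def atz(n,u,v,z):
    o,d=ray(n,u,v);return o+d*(z-o[2])/d[2]
def proj(n,P):
    f,cx,cy,o,q=C[n];p=R.from_quat(q).inv().apply(np.array(P)-o);return np.c_[cx-f*p[...,0]/p[...,2],cy+f*p[...,1]/p[...,2]]
E
python3 - <<'E'
from h import *
import cv2
t=cv2.imread('pics/top0.png');s=cv2.imread('pics/scene0.png')
a=cv2.resize(t[205:335,340:465],None,fx=4,fy=4,interpolation=cv2.INTER_CUBIC)
b=cv2.resize(s[160:290,330:455],None,fx=4,fy=4,interpolation=cv2.INTER_CUBIC)
c=cv2.resize(t[275:330,160:220],None,fx=4,fy=4,interpolation=cv2.INTER_CUBIC)
im=np.zeros((520,800,3),np.uint8)
cv2.imwrite('pics/a.png',a);cv2.imwrite('pics/b.png',b)
# red button in both
for n,im,(u0,v0) in(('top',t,(188,301)),('scene',s,(328,382))):
    h=im.astype(int);m=(h[...,2]>120)&(h[...,1]<60)&(h[...,0]<60);v,u=np.nonzero(m);k=(abs(u-u0)<22)&(abs(v-v0)<22);print(n,u[k].mean(),v[k].mean(),u[k].min(),u[k].max(),v[k].min(),v[k].max(),atz(n,u[k].mean(),v[k].mean(),.078))
E
```

```text
top 185.85714285714286 302.1 178 194 294 310 [0.4568799 0.066125  0.078    ]
scene 327.35471698113207 379.38490566037734 317 338 371 387 [0.45602014 0.06995822 0.078     ]
```

View pics/a.png

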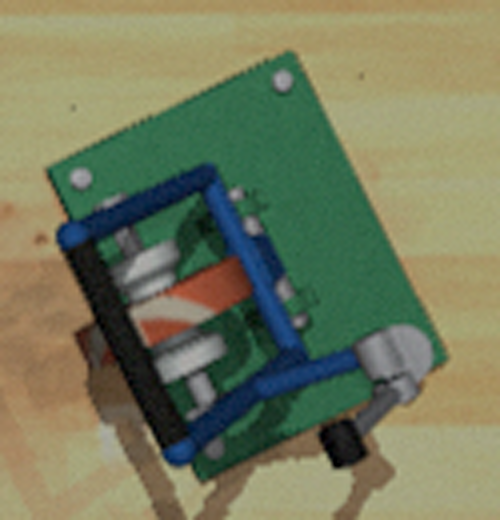

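View pics/b.png

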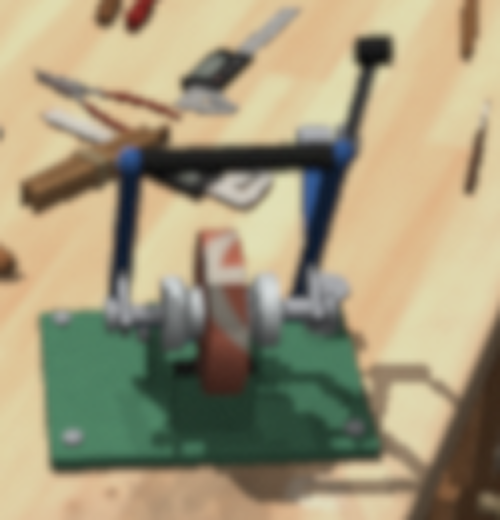

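The crops show the plate corners at (47,172), (293,52), (449,357) and (203,482) in the top crop. The bar runs from (72,235) to (180,450), with the kickstand foot at (343,443). In the scene crop, the bar runs from (130,158) to (343,150) and the foot is at (373,50). Next I'll fit the stand pose, frame angle and kick angle.

```bash
cat >> h.py <<'E'
def W(p,P):
    x,y,yaw=p[:3];return R.from_euler('z',yaw).apply(P)+[x,y,0]
def frm(a,P): # frame coords (rel hinge) -> stand
    return R.from_euler('x',a).apply(P)+[0,0,.05]
def tip(k): return np.array([-.082,-.070+(-.1*np.sin(k)),.102+.1*np.cos(k)])
E
cat > fit.py <<'E'
from h import *
from scipy.optimize import least_squares
T=lambda u,v:(340+(u+.5)/4-.5,205+(v+.5)/4-.5)
S=lambda u,v:(330+(u+.5)/4-.5,160+(v+.5)/4-.5)
top=np.array([T(47,172),T(293,52),T(449,357),T(203,482),T(72,235),T(180,450),T(343,443)])
sc=np.array([S(130,158),S(343,150),S(373,50),S(55,462),S(380,452),S(40,315)])
def pts(p):
    a,k=p[3:5]
    c=np.array([[.1,.08,.014],[.1,-.08,.014],[-.1,-.08,.014],[-.1,.08,.014]])
    b=frm(a,np.array([[.055,0,.212],[-.055,0,.212],tip(k)]))
    return W(p,np.r_[c,b])
def res(p):
    P=pts(p);Q=proj('top',P)-top;q=proj('scene',P[[4,5,6,0,3,1]])-sc
    return np.r_[Q,q].ravel()
if __name__=='__main__':
    s=least_squares(res,[.53,-.35,.46,-.55,0.],loss='soft_l1')
    p=s.x;print(p.round(4));print(res(p).reshape(-1,2).round(1))
    # separate top only / scene only
    for n,sl in(('top',slice(0,14)),('scene',slice(14,26))):
        print(n,least_squares(lambda q:res(q)[sl],p).x.round(4))
    a=p[3]
    for n,P in(('bar',frm(a,np.array([[0,0,.212]]))),('pivot',frm(a,np.array([tip(0)*0+[-.082,-.07,.102]]))),('foot',frm(a,tip(p[4])[None])),('bar up',np.array([[0,0,.262]]))):
        print(n,P.round(3),W(p,P).round(4))
    from bench import readout
    s=readout.read_state();print(R.from_quat(s['eef_rot']).as_matrix().round(3))
E
python3 fit.py
```

```text
[ 0.5241 -0.4106  0.4439 -0.5395 -0.0115]
[[-1.2 -1.3]
 [-0.8 -1.4]
 [ 0.   0.4]
 [-0.9  0.2]
 [ 0.6  0.3]
 [-0.1 -0.4]
 [-0.3 -0.3]
 [ 1.4  0.1]
 [ 0.1  0.3]
 [ 1.  -0.3]
 [-0.7 -1.4]
 [ 1.7 -2. ]
 [ 0.  -1.6]]
top [ 0.5237 -0.4119  0.4432 -0.5472 -0.0021]
scene [ 0.5227 -0.4039  0.4391 -0.5192 -0.0108]
bar [[0.    0.109 0.232]] [[ 0.4773 -0.3123  0.2319]]
pivot [[-0.082 -0.008  0.173]] [[ 0.4533 -0.4527  0.1735]]
foot [[-0.082  0.045  0.259]] [[ 0.4308 -0.4055  0.2587]]
bar up [[0.    0.    0.262]] [[ 0.5241 -0.4106  0.262 ]]
[[ 0.946  0.323 -0.   ]
 [ 0.323 -0.946  0.001]
 [-0.    -0.001 -1.   ]]
```

```bash
python3 - <<'E'
from h import *
def tri(a,b):
    o,d=ray('top',*a);p,e=ray('scene',*b);A=np.c_[d,-e];s,*_=np.linalg.lstsq(A,p-o,rcond=None);print(((o+d*s[0]+p+e*s[1])/2).round(3),np.linalg.norm(o+d*s[0]-p-e*s[1]).round(3))
tri((265,258),(320,302));tri((152,340),(357,425));tri((187,241),(261,360));tri((310,347),(392,470))
M=R.from_quat([ 9.86516348e-01,1.63661223e-01,-1.38754163e-04,-6.92195999e-04])
o=np.array([.20172,-.59118,.24376])
for P in([.40,-.15,.244],[.4565,.068,.18],[.4565,.068,.115]):print(M.inv().apply(np.array(P)-o).round(4))
E
```

```text
[ 0.55  -0.104  0.086] 0.0
[0.376 0.137 0.076] 0.003
[0.59  0.067 0.069] 0.001
[ 0.35  -0.192 -0.49 ] 0.096
[ 3.301e-01 -3.535e-01  2.000e-04]
[ 0.454  -0.5415  0.0645]
[ 0.454  -0.5414  0.1295]
```

step_arm --deltas '[[[0, 0, 0, 0.04, -0.044, 0, 0], [0, 0, 0, 0.08, -0.088, 0, 0], [0, 0, 0, 0.12, -0.132, 0, 0], [0, 0, 0, 0.165, -0.177, 0, 0], [0, 0, 0, 0.206, -0.221, 0, 0], [0, 0, 0, 0.248, -0.265, 0, 0], [0, 0, 0, 0.289, -0.309, 0, 0], [0, 0, 0, 0.33, -0.353, 0, 0], [0, 0, 0, 0.36, -0.4, 0.01, 0], [0, 0, 0, 0.39, -0.44, 0.025, 0], [0, 0, 0, 0.42, -0.49, 0.045, 0], [0, 0, 0, 0.454, -0.5415, 0.0645, 0], [0, 0, 0, 0.454, -0.5415, 0.0645, 0], [0, 0, 0, 0.454, -0.5415, 0.1, 0], [0, 0, 0, 0.454, -0.5415, 0.125, 0], [0, 0, 0, 0.454, -0.5415, 0.125, 0]]]' --squeeze 10

```text
time: 2.1
ee_pos: [0.4554, 0.0668, 0.1182]
eef_rot: [0.987, 0.163, -0.002, -0.0]
ft_force: [-0.4, -1.1, 0.8]
width: 0.0003
grip_force: 0.0
```

step_arm --deltas '[[[0, 0, 0, 0, 0, 0.006, 0], [0, 0, 0, 0, 0, 0.01, 0], [0, 0, 0, 0, 0, 0.013, 0], [0, 0, 0, 0, 0, 0.015, 0], [0, 0, 0, 0, 0, 0.017, 0], [0, 0, 0, 0, 0, 0.018, 0], [0, 0, 0, 0, 0, 0.018, 0]]]'

```text
time: 2.98
ee_pos: [0.4568, 0.0675, 0.1016]
eef_rot: [0.987, 0.164, 0.0, 0.0]
ft_force: [-0.1, 0.1, 0.9]
width: 0.0007
grip_force: 0.7
```

step_arm --deltas '[[[0, 0, 0, 0, 0, 0.001, 0], [0, 0, 0, 0, 0, 0.002, 0], [0, 0, 0, 0, 0, 0.003, 0], [0, 0, 0, 0, 0, 0.004, 0], [0, 0, 0, 0, 0, 0.004, 0]]]'

```text
time: 3.6
ee_pos: [0.4569, 0.0675, 0.098]
eef_rot: [0.987, 0.164, 0.0, 0.0]
ft_force: [-2.1, -1.1, 9.9]
width: 0.0006
grip_force: 5.0
```

step_arm --deltas '[[[0, 0, 0, 0, 0, 0.001, 0], [0, 0, 0, 0, 0, 0.002, 0], [0, 0, 0, 0, 0, 0.002, 0]]]'

```text
time: 3.98
ee_pos: [0.4571, 0.0676, 0.0976]
eef_rot: [0.987, 0.164, 0.0, 0.001]
ft_force: [-13.4, -3.1, 35.0]
width: 0.0004
grip_force: 17.7
```

The button is fully in: the tip stopped at about 0.076 m with 35 N. I'll lift off and go to the kickstand.

```bash
cat > d.py <<'E'
from h import *
from bench import readout
p=[.5241,-.4106,.4439]
def show(pts,nz=False):
    s=readout.read_state();M=R.from_quat(s['eef_rot']);o=np.array(s['ee_pos'])
    for P in pts:
        w=W(p,np.array([P]))[0];print(P,w.round(4),np.round(M.inv().apply(w-o),4))
    T=np.array(W([0,0,p[2]],np.eye(3))).T@np.diag([1,-1,-1]) # tool x=stand x
    print('turn',(M.inv()*R.from_matrix(T)).as_rotvec().round(4), s['ft_force'])
E
python3 -c "
from d import *
show([(-.088,.085,.325),(-.088,.085,.257),(-.088,-.03,.257)])
M=R.from_quat(readout.read_state()['eef_rot']);print(M.inv().apply(np.array([.40,-.15,.26])-readout.read_state()['ee_pos']))"
```

```text
(-0.088, 0.085, 0.325) [ 0.4081 -0.3716  0.325 ] [-0.1882  0.4003 -0.2267]
(-0.088, 0.085, 0.257) [ 0.4081 -0.3716  0.257 ] [-0.1882  0.4002 -0.1587]
(-0.088, -0.03, 0.257) [ 0.4575 -0.4755  0.257 ] [-0.1749  0.5144 -0.1585]
turn [ 0.0016  0.0003 -0.1152] [-13.36310087  -3.09268669  34.95846838]
[-0.12429537  0.18779571 -0.16206659]
```

step_arm --deltas '[[[0, 0, 0, 0, 0, -0.02, 0], [0, 0, 0, 0, 0, -0.06, 0], [0, 0, 0, -0.02, 0.02, -0.11, 0], [0, 0, -0.02, -0.045, 0.06, -0.15, 0], [0, 0, -0.04, -0.08, 0.11, -0.18, 0], [0, 0, -0.06, -0.11, 0.16, -0.2, 0], [0, 0, -0.08, -0.13, 0.21, -0.22, 0], [0, 0, -0.1, -0.15, 0.26, -0.227, 0], [0, 0, -0.115, -0.165, 0.31, -0.227, 0], [0, 0, -0.115, -0.18, 0.36, -0.227, 0], [0, 0, -0.115, -0.188, 0.4, -0.227, 0], [0, 0, -0.115, -0.188, 0.4, -0.227, 0], [0, 0, -0.115, -0.188, 0.4, -0.227, 0]]]'

```text
time: 5.6
ee_pos: [0.4081, -0.3709, 0.3221]
eef_rot: [0.975, 0.22, -0.0, -0.001]
ft_force: [0.1, 0.6, -0.3]
width: 0.0005
grip_force: 0.0
```

```bash
python3 -c "
from d import *
from bench import cams
import cv2
show([(-.088,.085,.257),(-.088,-.03,.257)])
t=cams.camera('top')['img'][:,:,::-1];s=cams.camera('scene')['img'][:,:,::-1]
a=cv2.resize(t[205:335,340:465],None,fx=3,fy=3,interpolation=2);b=cv2.resize(s[160:290,330:455],None,fx=3,fy=3,interpolation=2)
w=cams.camera('wrist')['img'][:,:,::-1]
cv2.imwrite('pics/c.png',np.hstack([a,b]))"
```

```text
(-0.088, 0.085, 0.257) [ 0.4081 -0.3716  0.257 ] [-0.0003  0.0008  0.0651]
(-0.088, -0.03, 0.257) [ 0.4575 -0.4755  0.257 ] [-0.0004  0.1157  0.0649]
turn [-0.0012 -0.0001  0.0007] [ 0.11494979  0.55122978 -0.26750198]
```

View pics/c.png

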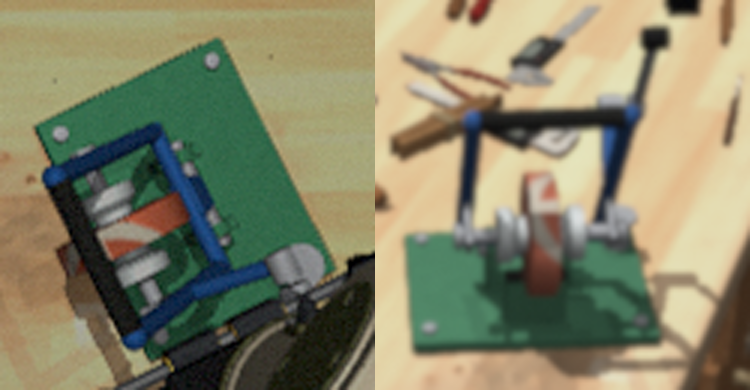

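The frame still leans and the foot is untouched at (655,38) in the right-hand crop. The closed fingertips are at about (683,5). I'll descend on the +y side of the foot.

step_arm --deltas '[[[0, 0, 0, 0, 0.001, 0.03, 0], [0, 0, 0, 0, 0.001, 0.055, 0], [0, 0, 0, 0, 0.001, 0.065, 0], [0, 0, 0, 0, 0.001, 0.065, 0]]]'

```text
time: 6.25
ee_pos: [0.4084, -0.3722, 0.2577]
eef_rot: [0.975, 0.22, -0.0, -0.0]
ft_force: [0.5, 0.1, 0.8]
width: 0.001
grip_force: 0.0
```

```bash
python3 -c "
from d import *
from bench import cams
import cv2
print(proj('scene',W(p,np.array([[-.088,.085,.235],[-.082,.045,.259]]))),readout.read_state()['ft_force'])
s=cams.camera('scene')['img'][:,:,::-1]
cv2.imwrite('pics/d.png',cv2.resize(s[130:250,440:600],None,fx=4,fy=4,interpolation=2))"
```

```text
[[429.05400646 190.14172066]
 [423.88683621 171.77741446]] [0.50719512 0.08164712 0.79968764]
```

View pics/d.png

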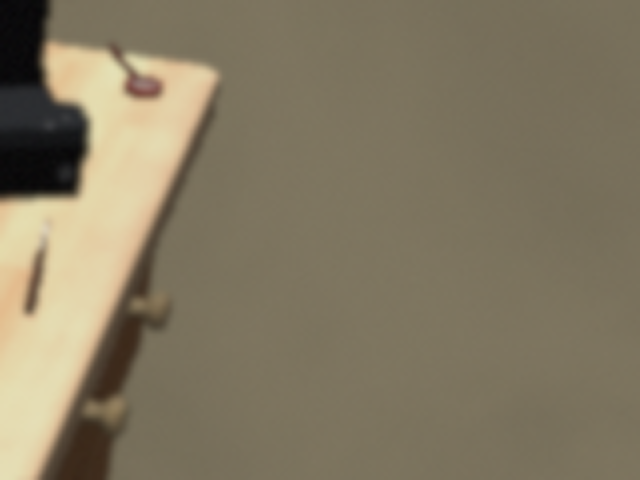

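That crop missed the stand and showed only the gripper edge at left. The projections agree with the fit, so I'll push the leg over toward -y.

step_arm --deltas '[[[0, 0, 0, 0, 0.012, 0, 0], [0, 0, 0, 0, 0.024, 0, 0], [0, 0, 0, 0, 0.036, 0, 0], [0, 0, 0, 0, 0.048, 0, 0], [0, 0, 0, 0, 0.06, 0, 0], [0, 0, 0, 0, 0.07, 0, 0], [0, 0, 0, 0, 0.08, 0, 0], [0, 0, 0, 0, 0.09, 0, 0], [0, 0, 0, 0, 0.1, 0, 0], [0, 0, 0, 0, 0.11, 0, 0], [0, 0, 0, 0, 0.118, 0, 0], [0, 0, 0, 0, 0.118, 0, 0]]]'

```text
time: 7.8
ee_pos: [0.4591, -0.4796, 0.2573]
eef_rot: [0.976, 0.22, -0.0, -0.0]
ft_force: [0.4, 0.2, -0.4]
width: 0.0004
grip_force: 0.0
```

step_arm --deltas '[[[0, 0, 0, 0, 0, -0.03, 0], [0, 0, 0, 0, 0, -0.07, 0], [0, 0, 0, 0, -0.04, -0.1, 0], [0, 0, 0, 0, -0.09, -0.1, 20], [0, 0, 0, 0, -0.14, -0.1, 40], [0, 0, 0, 0.04, -0.14, -0.1, 60], [0, 0, 0, 0.088, -0.14, -0.1, 80], [0, 0, 0, 0.088, -0.14, -0.1, 80], [0, 0, 0, 0.088, -0.14, -0.1, 80], [0, 0, 0, 0.088, -0.14, -0.1, 80], [0, 0, 0, 0.088, -0.14, -0.1, 80], [0, 0, 0, 0.088, -0.14, -0.1, 80], [0, 0, 0, 0.088, -0.14, -0.1, 80], [0, 0, 0, 0.088, -0.14, -0.1, 80]]]'

```text
time: 9.55
ee_pos: [0.4783, -0.315, 0.3576]
eef_rot: [0.975, 0.22, 0.0, 0.0]
ft_force: [0.3, -0.1, 0.5]
width: 0.0696
grip_force: 0.0
```

```bash
python3 -c "
from d import *
from bench import cams
import cv2
show([(0,.109,.29),(0,.109,.235)])
t=cams.camera('top')['img'][:,:,::-1];s=cams.camera('scene')['img'][:,:,::-1]
a=cv2.resize(t[205:335,340:465],None,fx=3,fy=3,interpolation=2);b=cv2.resize(s[160:290,330:455],None,fx=3,fy=3,interpolation=2)
cv2.imwrite('pics/e.png',np.hstack([a,b]))"
```

```text
(0, 0.109, 0.29) [ 0.4773 -0.3122  0.29  ] [ 0.0003 -0.003   0.0676]
(0, 0.109, 0.235) [ 0.4773 -0.3122  0.235 ] [ 0.0003 -0.003   0.1226]
turn [ 0.0001 -0.     -0.0001] [ 0.29728129 -0.12396899  0.4943115 ]
```

View pics/e.png

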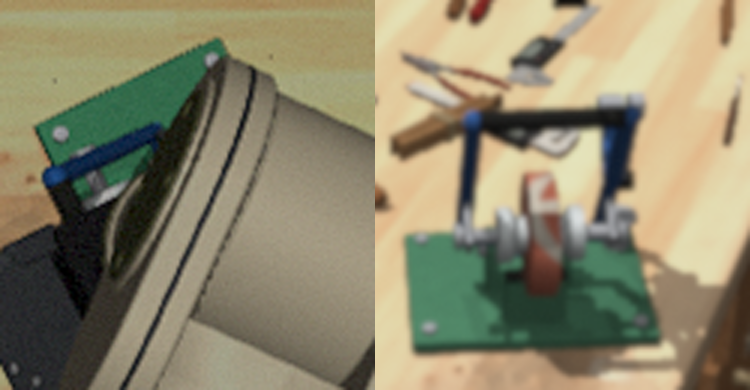

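step_arm --deltas '[[[0, 0, 0, 0, -0.003, 0.04, 80], [0, 0, 0, 0, -0.003, 0.075, 80], [0, 0, 0, 0, -0.003, 0.1, 80], [0, 0, 0, 0, -0.003, 0.115, 80], [0, 0, 0, 0, -0.003, 0.123, 80], [0, 0, 0, 0, -0.003, 0.123, 80]]]' --squeeze 15

```text
time: 10.4
ee_pos: [0.4772, -0.3123, 0.2348]
eef_rot: [0.975, 0.22, 0.0, 0.0]
ft_force: [-0.7, 0.4, -0.2]
width: 0.0694
grip_force: 0.0
```

```bash
python3 -c "
from d import *
from bench import cams
import cv2
q=lambda k:frm(-.54,np.array([tip(k)]))
c=np.r_[q(3.35),q(3.0),q(2.7)]
print(proj('scene',W(p,c)),readout.read_state()['ee_pos'],readout.read_state()['ft_force'])
s=cams.camera('scene')['img'][:,:,::-1]
cv2.imwrite('pics/f.png',cv2.resize(s[165:285,350:450],None,fx=5,fy=5,interpolation=2))"
```

```text
[[412.63760459 221.27304822]
 [411.1819563  209.26349989]
 [410.49678011 197.72815677]] [ 0.47717481 -0.31230643  0.23476825] [-0.65971969  0.42999416 -0.18973597]
```

View pics/f.png

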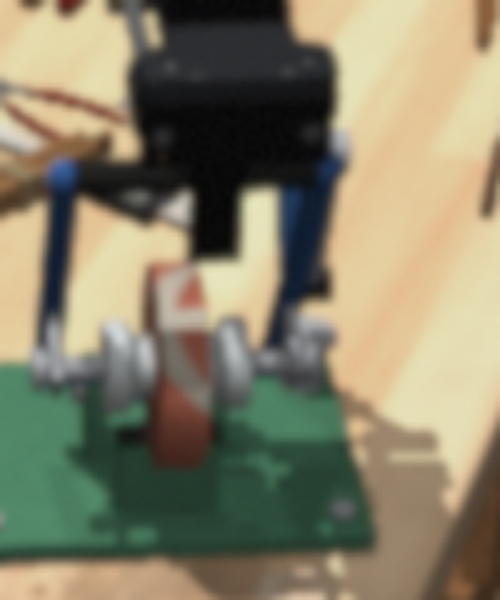

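The foot shows at (318,282) in the crop, which is pixel (413.6,221.4). That matches the 3.35 rad prediction of (412.6,221.3), so the kickstand is fully down. The fingers straddle the bar, so I'll close on it.

step_arm --deltas '[[[0, 0, 0, 0, 0, 0, 40], [0, 0, 0, 0, 0, 0, 15], [0, 0, 0, 0, 0, 0, 0], [0, 0, 0, 0, 0, 0, 0], [0, 0, 0, 0, 0, 0, 0], [0, 0, 0, 0, 0, 0, 0], [0, 0, 0, 0, 0, 0, 0], [0, 0, 0, 0, 0, 0, 0]]]' --squeeze 15

```text
time: 11.45
ee_pos: [0.477, -0.3121, 0.2345]
eef_rot: [0.975, 0.22, -0.0, -0.0]
ft_force: [-2.0, 1.3, 0.9]
width: 0.0154
grip_force: 15.0
```

```bash
python3 -c "
from d import *
import json
s=readout.read_state();print(s['ee_pos'],s['width'],s['ft_force'])
a0=-.54
for a in np.linspace(a0,0.0,19):
    # tool y=-stand y ; tool z=-up
    print(round(a,3),round(.212*(np.sin(a)-np.sin(a0)),4),round(-.212*(np.cos(a)-np.cos(a0)),4))
"
```

```text
[ 0.47699255 -0.31214088  0.23452806] 0.015447665025147406 [-1.97911718  1.27969286  0.94179074]
-0.54 0.0 -0.0
-0.51 0.0055 -0.0032
-0.48 0.0111 -0.0062
-0.45 0.0168 -0.0091
-0.42 0.0226 -0.0117
-0.39 0.0284 -0.0142
-0.36 0.0343 -0.0166
-0.33 0.0403 -0.0187
-0.3 0.0463 -0.0207
-0.27 0.0524 -0.0225
-0.24 0.0586 -0.0241
-0.21 0.0648 -0.0255
-0.18 0.071 -0.0267
-0.15 0.0773 -0.0278
-0.12 0.0836 -0.0286
-0.09 0.0899 -0.0293
-0.06 0.0963 -0.0298
-0.03 0.1026 -0.0301
0.0 0.109 -0.0302
```

step_arm --deltas '[[[0, 0, 0, 0, 0.0055, -0.0032, 0], [0, 0, 0, 0, 0.0111, -0.0062, 0], [0, 0, 0, 0, 0.0168, -0.0091, 0], [0, 0, 0, 0, 0.0226, -0.0117, 0], [0, 0, 0, 0, 0.0284, -0.0142, 0], [0, 0, 0, 0, 0.0343, -0.0166, 0], [0, 0, 0, 0, 0.0403, -0.0187, 0], [0, 0, 0, 0, 0.0463, -0.0207, 0], [0, 0, 0, 0, 0.0524, -0.0225, 0], [0, 0, 0, 0, 0.0586, -0.0241, 0], [0, 0, 0, 0, 0.0648, -0.0255, 0], [0, 0, 0, 0, 0.071, -0.0267, 0], [0, 0, 0, 0, 0.0773, -0.0278, 0], [0, 0, 0, 0, 0.0836, -0.0286, 0], [0, 0, 0, 0, 0.0899, -0.0293, 0], [0, 0, 0, 0, 0.0963, -0.0298, 0], [0, 0, 0, 0, 0.0963, -0.0298, 0], [0, 0, 0, 0, 0.0963, -0.0298, 0]]]'

```text
time: 13.7
ee_pos: [0.5183, -0.3993, 0.2643]
eef_rot: [0.975, 0.22, -0.0, 0.0]
ft_force: [-2.3, 0.0, -0.5]
width: 0.0153
grip_force: 15.0
```

step_arm --deltas '[[[0, 0, 0, 0, 0.002, 0, 0], [0, 0, 0, 0, 0.004, 0, 0], [0, 0, 0, 0, 0.006, 0, 0], [0, 0, 0, 0, 0.006, 0, 0], [0, 0, 0, 0, 0.006, 0, 0]]]'

```text
time: 14.32
ee_pos: [0.5209, -0.4048, 0.2644]
eef_rot: [0.976, 0.22, -0.0, 0.0]
ft_force: [-3.6, -0.5, 1.6]
width: 0.0151
grip_force: 15.0
```

step_arm --deltas '[[[0, 0, 0, 0, 0.002, 0, 0], [0, 0, 0, 0, 0.004, 0, 0], [0, 0, 0, 0, 0.004, 0, 0], [0, 0, 0, 0, 0.004, 0, 0]]]'

```text
time: 14.82
ee_pos: [0.5226, -0.4084, 0.2644]
eef_rot: [0.975, 0.22, -0.0, 0.0]
ft_force: [-3.6, -0.7, 2.0]
width: 0.0154
grip_force: 15.1
```

step_arm --deltas '[[[0, 0, 0, 0, 0.001, 0, 0], [0, 0, 0, 0, 0.002, 0, 0], [0, 0, 0, 0, 0.002, 0, 0], [0, 0, 0, 0, 0.002, 0, 0]]]'

```text
time: 15.32
ee_pos: [0.5235, -0.4101, 0.2644]
eef_rot: [0.975, 0.22, -0.0, 0.0]
ft_force: [-5.3, -1.3, 1.4]
width: 0.0151
grip_force: 15.1
```

step_arm --deltas '[[[0, 0, 0, 0, 0.001, 0, 0], [0, 0, 0, 0, 0.002, 0, 0], [0, 0, 0, 0, 0.002, 0, 0], [0, 0, 0, 0, 0.002, 0, 0]]]'

```text
time: 15.82
ee_pos: [0.5244, -0.4119, 0.2643]
eef_rot: [0.975, 0.22, -0.0, 0.0]
ft_force: [-4.3, -0.5, 0.8]
width: 0.0157
grip_force: 15.0
```

step_arm --deltas '[[[0, 0, 0, 0, 0.001, 0, 0], [0, 0, 0, 0, 0.001, 0, 0], [0, 0, 0, 0, 0.001, 0, 0]]]'

```text
time: 16.2
ee_pos: [0.5248, -0.4128, 0.2643]
eef_rot: [0.975, 0.22, -0.0, 0.0]
ft_force: [-4.7, -1.7, 1.4]
width: 0.0152
grip_force: 15.0
```

step_arm --deltas '[[[0, 0, 0, 0, 0.001, 0, 0], [0, 0, 0, 0, 0.001, 0, 0], [0, 0, 0, 0, 0.001, 0, 0]]]'

```text
time: 16.58
ee_pos: [0.5251, -0.4134, 0.2643]
eef_rot: [0.975, 0.22, -0.0, -0.0]
ft_force: [-6.4, 0.6, 1.4]
width: 0.0154
grip_force: 15.0
```

step_arm --deltas '[[[0, 0, 0, 0, 0.001, 0, 0], [0, 0, 0, 0, 0.001, 0, 0], [0, 0, 0, 0, 0.001, 0, 0]]]'

```text
time: 16.95
ee_pos: [0.5254, -0.414, 0.2643]
eef_rot: [0.975, 0.22, -0.0, -0.001]
ft_force: [-6.6, 2.3, 2.9]
width: 0.0153
grip_force: 15.0
```

```bash
python3 -c "
from d import *
from bench import cams
import cv2
M=R.from_euler('z',p[2]).inv()
s=readout.read_state();print(M.apply(np.array(s['ee_pos'])-[p[0],p[1],0]),M.apply(s['ft_force']),M.apply(s['torque']))
c=np.array([[0,0,.262],[-.055,0,.262],[.055,0,.262],[-.082,-.049,.045],[-.082,-.049,.054]])
print(proj('scene',W(p,c)),proj('top',W(p,c)))
s=cams.camera('scene')['img'][:,:,::-1]
cv2.imwrite('pics/g.png',cv2.resize(s[165:285,350:450],None,fx=5,fy=5,interpolation=2))"
```

```text
[-0.0002682  -0.00361935  0.26434289] [-4.95968025  4.91480247  2.87009561] [ 1.0444163   1.26527567 -0.01211022]
[[384.19175558 162.79496335]
 [408.57070271 161.9601233 ]
 [359.7850502  163.63075396]
 [411.26140251 230.74765056]
 [411.4788474  227.77316846]] [[426.76075473 263.69310608]
 [440.57376137 290.8606033 ]
 [413.07526058 236.77640113]
 [439.81217953 293.08628934]
 [440.88601065 293.06332005]]
```

View pics/g.png

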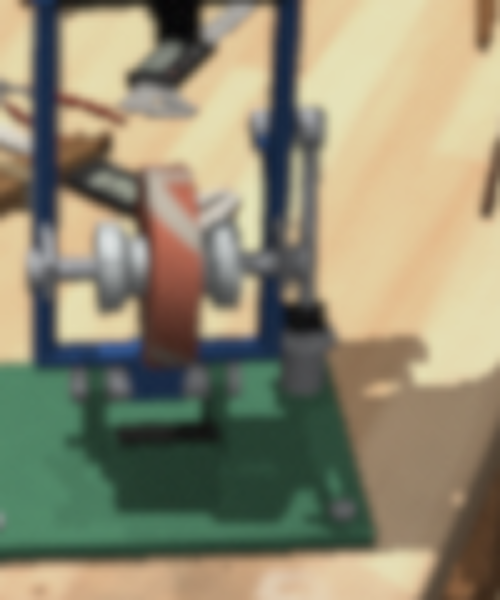

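The foot at (305,318) sits on the pad at (303,345), and the resisting force is starting to rise. I'll press a little more.

step_arm --deltas '[[[0, 0, 0, 0, 0.001, 0, 0], [0, 0, 0, 0, 0.001, 0, 0], [0, 0, 0, 0, 0.001, 0, 0]]]' --squeeze 25

```text
time: 17.38
ee_pos: [0.5257, -0.4145, 0.2643]
eef_rot: [0.975, 0.22, -0.001, -0.001]
ft_force: [-9.3, 3.3, 4.2]
width: 0.0153
grip_force: 25.0
```

step_arm --deltas '[[[0, 0, 0, 0, 0.001, 0, 0], [0, 0, 0, 0, 0.001, 0, 0], [0, 0, 0, 0, 0.001, 0, 0]]]'

```text
time: 17.75
ee_pos: [0.5259, -0.415, 0.2643]
eef_rot: [0.975, 0.22, -0.001, -0.001]
ft_force: [-10.3, 4.5, 4.1]
width: 0.0151
grip_force: 25.0
```

step_arm --deltas '[[[0, 0, 0, 0, 0.001, 0, 0], [0, 0, 0, 0, 0.001, 0, 0], [0, 0, 0, 0, 0.001, 0, 0], [0, 0, 0, 0, 0.001, 0, 0], [0, 0, 0, 0, 0.001, 0, 0], [0, 0, 0, 0, 0.001, 0, 0]]]'

```text
time: 18.5
ee_pos: [0.5262, -0.4156, 0.2643]
eef_rot: [0.975, 0.221, -0.001, -0.002]
ft_force: [-13.1, 5.5, 4.3]
width: 0.0153
grip_force: 25.0
```

```bash
python3 -c "
from d import *
from bench import cams
import cv2
M=R.from_euler('z',p[2]).inv()
s=readout.read_state();print(M.apply(np.array(s['ee_pos'])-[p[0],p[1],0]),M.apply(s['ft_force']))
t=cams.camera('top')['img'][:,:,::-1];s=cams.camera('scene')['img'][:,:,::-1]
b=cv2.resize(s[200:260,380:440],(400,400),interpolation=2);a=cv2.resize(s[330:430,200:300],(0,0),fx=4,fy=4);
cv2.imwrite('pics/i.png',np.hstack([a,b]))"
```

```text
[-2.36912630e-04 -5.37142379e-03  2.64310140e-01] [-9.45832678 10.58758648  4.31433681]
```

View pics/i.png

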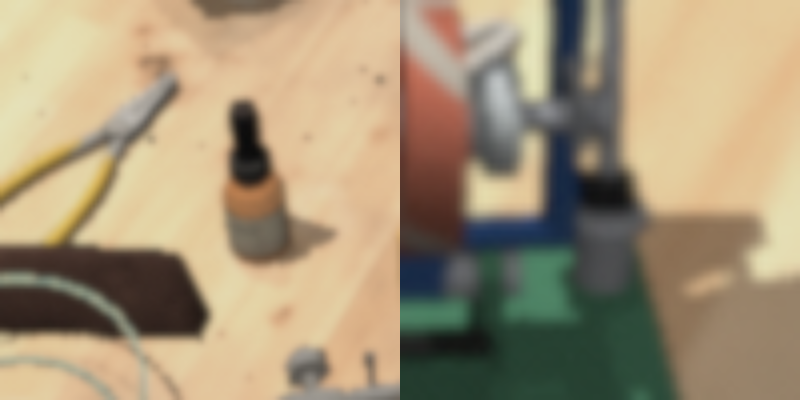

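The foot at (607,190) is seated on its pad at (607,215), with a steady push of about 10 N. The bottle and pliers are undisturbed. I'll hand the job in while still holding the bar.

```bash
python3 -c "
from bench import r
print(r.close_job())"
```

```text
the job is handed in; nothing more can be done
None
```

I handed the job in at about 18.5 s: the stop button is fully in, the kickstand is down, and the frame is upright with its foot pressed on the pad. The gripper is still holding the top bar, and nothing I moved came near the bottle, tin or pliers.

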